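# Turn the bottle carousel and fetch the square bottle

## Task

Turn the bottle carousel by the black bar on its hub until the one square bottle stands at the middle of the gap in the steel keeper ring, and let it come to rest there. Then lift the square bottle out through the gap, along its leaning pocket, and set it down gently and upright in the free half of the steel tray, beside the tall jar. Leave the other four bottles in their pockets and do not shift or knock over anything else that stands on the bench.

Things in the scene. Friction and masses are not known exactly. Their poses are not given: they have to be found in the camera images.
- stand: Fixed white round base, 360 mm diameter, 12 mm high; origin: centre of its underside, on the carousel axis; -x points out through the middle of the gap. Carries the keeper ring: 10 mm steel bar, circle of radius 142 mm at height 163 mm over the caps, open 55 degrees either side of -x. Four 10 mm posts at radius 172 mm, 72 and 144 degrees either side of -x. Bottles cannot be lifted out under the ring.
- gap (a point): Point on the stand in the middle of the gap: 105 mm from the carousel axis, 90 mm above the bench. The pocket comes here when the square bottle's pocket faces the gap.
- turntable (a joint): How far the turntable has been turned since the start (rad), growing anticlockwise from above; it starts at 0, wherever the pockets stand. No stops within several turns; held only by friction of about 0.08 N m, so it stays where it is left.
- hub (a point): Middle of the black grip bar on top of the turntable's hub, on the carousel axis, 183 mm above the bench; axes are those of the turntable. The bar lies along x: 80 mm long, 18 mm wide, 36 mm high (165 to 201 mm above the bench), on a stem of 36 mm diameter. Pinch it across its width from above and turn. The five bottles stand 72 degrees apart, caps over 110 mm from the axis.
- pocket (a point): Point on the turntable in the square bottle's pocket: 105 mm from the axis, 90 mm above the bench. All five pockets are square, 48 mm inside, 40 mm deep, walls 4 mm, and lean outward by 30 degrees from vertical.
- square_bottle: The wanted bottle, the only square one: white body 42 x 42 x 84 mm high, flat shoulder, grey round cap, 106 mm in all, 80 to 170 g. Origin: centre of its underside; z runs up to the cap, x and y are square to its sides. In its pocket it leans outward by 30 degrees, y level; the lower 40 mm are inside the pocket, the upper 44 mm of the body are free to grip. It slides out along its z axis.
- round_a: One of the four round white bottles that stay: 38 mm diameter, 106 mm to the cap's top, same grey screw cap of 28 mm. Origin: centre of its underside, z up along the bottle. Sloping shoulder.
- round_b: One of the four round white bottles that stay: 40 mm diameter, 98 mm to the cap's top, same grey screw cap of 28 mm. Origin: centre of its underside, z up along the bottle. Sloping shoulder.
- round_c: One of the four round white bottles that stay: 38 mm diameter, 106 mm to the cap's top, same grey screw cap of 28 mm. Origin: centre of its underside, z up along the bottle. Long sloping shoulder.
- round_d: One of the four round white bottles that stay: 40 mm diameter, 92 mm to the cap's top, same grey screw cap of 28 mm. Origin: centre of its underside, z up along the bottle. Sloping shoulder, the shortest.
- tray: Fixed open steel tray, 190 (x) x 110 (y) mm, 18 mm high, walls and floor 4 mm; origin at the centre of its underside. The jar stands in its +x half, its -x half is free. It may stand left or right of the carousel, at any yaw.
- free_spot (a point): Centre of the free half of the tray, on its floor (4 mm above the bench), 45 mm from the tray's centre along its -x axis; axes are those of the tray.
- jar: Tall amber glass jar with a white lid, 58 mm diameter, 140 mm high, standing loose in the +x half of the tray, about 50 mm from the tray's centre. Stays where it is. Origin: centre of its underside.
- tip_box: Closed box of pipette tips, grey with white lid, 124 x 89 x 67 mm, loose on the bench on the other side of the carousel from the tray. Stays. Origin: centre of its underside.
- wash_bottle: White wash bottle with a bent spout, 60 mm diameter, 168 mm high, loose at the far left or right. Stays. Origin: centre of its underside.
- beaker: Glass beaker, 70 mm diameter, 85 mm high, loose at the far right or left. Stays. Origin: centre of its underside.
Not all that is in view belongs to the job. What is shaped like the beaker but blue is not meant. What is shaped like the square_bottle but red or yellow is not meant.

How it is judged:
On the way, in this order (a step that is already met when the one before it is completed fails the run):
1. the square bottle's pocket stands at the middle of the gap (within 30 mm, about 16 degrees), turntable at rest, bottle still in it (horizontal distance between pocket and gap below 0.03 m and velocity of joint turntable between -0.1 and 0.1 rad/s and not (z of square_bottle in the frame of hub below -0.1492 m or z of square_bottle in the frame of hub above -0.1092 m)), for 0.2 s.
2. the square bottle is lifted out of its pocket while that pocket is still at the gap (horizontal distance between pocket and gap below 0.04 m and z of square_bottle in the frame of hub above -0.0792 m), for 0.05 s.
At the end, for the whole second after the job is handed in: The square bottle stands upright (within 6 degrees) on the tray's floor, released and at rest; the turntable is at rest; the other four bottles are in their pockets (within 20 mm in height); jar, tip box, wash bottle and beaker stand upright within 30 mm of where they were (x of square_bottle in the frame of tray between -0.09 and 0.09 m and y of square_bottle in the frame of tray between -0.05 and 0.05 m and z of square_bottle in the frame of tray between 0 and 0.009 m and angle between square_bottle's own z axis and vertical below 0.1 rad and linear speed of square_bottle below 0.02 m/s and velocity of joint turntable between -0.1 and 0.1 rad/s and not (z of round_a in the frame of hub below -0.1502 m or z of round_a in the frame of hub above -0.1102 m) and not (z of round_b in the frame of hub below -0.1497 m or z of round_b in the frame of hub above -0.1097 m) and not (z of round_c in the frame of hub below -0.1502 m or z of round_c in the frame of hub above -0.1102 m) and not (z of round_d in the frame of hub below -0.1497 m or z of round_d in the frame of hub above -0.1097 m) and distance of each of jar, tip_box, wash_bottle, beaker from where it was at the start of the episode below 0.03 m and angle between each of jar, tip_box, wash_bottle, beaker's own z axis and vertical below 0.15 rad); the robot touches nothing.
It fails at once if another bottle is lifted or thrown out of its pocket (more than 30 mm) ((z of round_a in the frame of hub below -0.1602 m or z of round_a in the frame of hub above -0.1002 m) or (z of round_b in the frame of hub below -0.1597 m or z of round_b in the frame of hub above -0.0997 m) or (z of round_c in the frame of hub below -0.1602 m or z of round_c in the frame of hub above -0.1002 m) or (z of round_d in the frame of hub below -0.1597 m or z of round_d in the frame of hub above -0.0997 m)).
It fails at once if a bystander is shifted by more than 30 mm or knocked over (distance of any of jar, tip_box, wash_bottle, beaker from where it was at the start of the episode above 0.03 m or angle between any of jar, tip_box, wash_bottle, beaker's own z axis and vertical above 0.3 rad).
It fails at once if the square bottle is dropped into the tray: faster than 0.5 m/s within 20 mm of the tray's floor (x of square_bottle in the frame of tray between -0.09 and 0.09 m and y of square_bottle in the frame of tray between -0.05 and 0.05 m and z of square_bottle in the frame of tray below 0.024 m and linear speed of square_bottle above 0.5 m/s).
It also fails if it takes over 58 s, if anything falls off the work surface, if the arm or the gripper's body presses on something with over 40 N, if the wrist force passes 120 N, or if a joint passes its speed limit or range.

## Robot

A 6-joint arm with a two-finger parallel gripper is mounted at the origin on the work surface. World frame = base frame: x ahead of the robot, y to its left, z up, the work surface at z = 0. Lengths are in m, angles in rad, forces in N, time in s.
With the tool pointing down it reaches from about 0.3 to 0.95 m from the base axis. Payload 3.1 kg.
Tool frame: the origin (TCP) lies at the very end of the fingers, on their centre line; the grasp point (between the pads) lies 19 mm behind it (ctrl.tcp_to_grasp is the distance from the TCP to the grasp point, in m); z points along the fingers, y is the line along which they close (so a half turn about z gives the same grasp; the last joint's range is limited). The gripper opens to 85 mm and grips with 20 to 120 N. Pads are 22 mm wide; open, the fingers measure 114 mm over their backs; the gripper's body (76 mm by 85 mm) begins 54 mm behind the grasp point. The pads swing forward as they close: fully open they stand 13 mm farther back than shut.
Start: joints at [1.262, 0.308, 1.634, -0, 1.2, -0.07], TCP at [0.148, 0.607, 0.231] pointing down, gripper open.
Joint ranges: [-3.06, 3.06], [-0.79, 1.96], [0.05, 2.63], [-1.19, 4.34], [0.05, 2.64], [-2.94, 2.94]. Speed limits (rad/s): [2.79, 2.79, 3.14, 3.14, 3.14, 3.14].

## Interface

Orientations are given as a rotation vector (axis times angle).
In Python, from rig import sensors, imaging, workorder, finder, ctrl gives the robot as it stands.
- The arm moves only by the tool play_rows, never from a script. Its argument "steps" is a list of rows, each a list of 4 numbers: the shift along the tool's x, y, z in mm, then the turn about the tool's z in degrees. A call has 1 to 5 rows; each row shifts and turns the commanded pose from where the row before left it, along the tool's axes as they then stand; what a row does not reach is not made up. A row lasts 1/8 s, in which the tool goes at most 62.5 mm and 10.7 degrees, less where a joint would pass 70% of its speed; a pose out of reach is approached as far as the arm can. A call is refused whole if a number of a shift passes 62.5 or a number of a turn 10.7, either way. A call with a gripper value outside its range is refused whole. "claw" is the finger opening in mm, from 0 to 85.4, set as the call begins (left out, the last holds). The fingers move at their own pace and stop on an object; "squeeze" is the grip in N (left out, the last holds). Time passes only in rows, so rows that do not move let the fingers close. It gives the time, the measured TCP pose, the force, the opening and the grip force at its end, in the units of the state.
- sensors.get_obs(): the state, without advancing time (a new reading comes with each control period).
- imaging.capture(name): name is "side" or "top" or "wrist"; returns a dict with "pixels" (480x640x3 uint8, blue, green, red), "fovy" (degrees; the focal length in pixels is half the picture's height over the tangent of half this angle, whatever the lens; pixels are square), "cx", "cy" (the principal point, pixels), "R" (3x3) and "t" (3): a world point X has camera coordinates R X + t. Camera axes: x right, y down, z forward; pixel columns grow to the right and rows downward; lengths in m; the calibration is good to about 2 mm. The wrist camera is an equidistant fisheye: a pixel r from the principal point sees the ray r / f radians off the axis. A picture is of the moment at which its call begins. There is no depth.
- workorder.close_job(): hands the job in; it is judged then, once.
Trained networks look in the newest picture that a camera, given by its name, has taken for a name from the list of things; names that differ only in an ending like _2 or _b are one class to them, and where a whole thing is asked for, a point or a joint stands for the part that bears it (a point fixed in the world has none). Each returns a list of dicts, best first, with "score" (0 to 1); they miss things now and then, are a little off and sometimes report something else, mostly with a low value. They report only what shows in the picture. A call takes as long as a camera call. They do not tell look-alikes from the thing itself.
- finder.silhouettes(camera, thing): "mask" (480x640 bool, what is visible of it) and "box" ([left, top, right, bottom] in pixels, round what is visible of it).
The state is a dict: "time_s": time; "joint_positions": joint angles; "joint_vel": joint speeds; "effort": joint torques, N m; "tcp_pos": TCP position; "tool_rot": TCP orientation; "ft_force": force on the tool from outside, world axes, zero at the start; "torque": the same for the moment, N m; "grip_width": finger opening in m; "grasp_force": force on a finger pad.
Only numpy, scipy, OpenCV 4.12 (cv2) and the standard library are available. Lean on these libraries where they do the work, as an engineer would, in place of code of your own. Each camera call takes 0.05 s, during which the arm holds its last target. There are 200 camera calls.

## Working session

There is one attempt and no reset: what is moved stays moved. The work goes in short steps, Python scripts to look and compute and a tool call to move; the robot and the scene stay as the last step left them, time stands still between calls to the robot, and variables do not carry over. Pictures are saved under pics/ and viewed, at most 10 in all, crops included, and the job is handed in when it is done.

Besides the shell and the picture viewer there is one more tool, called after "Request:" by a JSON object that holds its "op" and its "data". play_rows: Moves the arm, as the interface text tells. Its arguments: {"type":"object","properties":{"steps":{"type":"array"},"claw":{"type":"number"},"squeeze":{"type":"number"}},"required":["steps"]}

```bash
mkdir -p pics
cat > h.py <<'E'
import numpy as np, cv2
from rig import sensors, imaging, workorder, finder, ctrl
from scipy.spatial.transform import Rotation as Ro
def f(c): return 240/np.tan(np.radians(c['fovy'])/2)
def ray(c,u,v):
    R=np.array(c['R']);t=np.array(c['t'])
    x,y=u-c['cx'],v-c['cy']
    if c.get('name')=='wrist':
        r=np.hypot(x,y);a=r/f(c);d=np.array([np.sin(a)*x/r,np.sin(a)*y/r,np.cos(a)])
    else: d=np.array([x/f(c),y/f(c),1])
    return -R.T@t, R.T@d
def onz(c,u,v,z):
    o,d=ray(c,u,v); return o+d*(z-o[2])/d[2]
def proj(c,X):
    p=np.array(c['R'])@np.array(X)+np.array(c['t'])
    if c.get('name')=='wrist':
        r=np.hypot(p[0],p[1]);a=np.arctan2(r,p[2]);return np.array([c['cx']+f(c)*a*p[0]/r,c['cy']+f(c)*a*p[1]/r])
    return np.array([c['cx'],c['cy']])+f(c)*p[:2]/p[2]
def cap(n):
    c=imaging.capture(n);c['name']=n;return c
E
python3 - <<'E'
from h import *
for n in ('side','top'):
    c=cap(n);cv2.imwrite(f'pics/{n}0.png',c['pixels'])
    o,_=ray(c,c['cx']+1,c['cy']);print(n,o.round(3),c['fovy'])
    for k in ('stand','hub','square_bottle','round_a','tray','jar','tip_box','wash_bottle','beaker'):
        for s in finder.silhouettes(n,k)[:5]:
            m=s['mask'];ys,xs=np.nonzero(m);print(k,round(s['score'],2),np.round(s['box']),xs.mean().round(),ys.mean().round(),m.sum(),onz(c,xs.mean(),ys.mean(),0).round(3)[:2])
E
```

```text
side [ 0.287 -0.817  1.163] 49.770538375395866
stand 0.84 [291. 183. 422. 311.] 353.0 263.0 5751 [0.612 0.006]
stand 0.48 [313. 370. 342. 420.] 325.0 393.0 1109 [ 0.428 -0.338]
hub 0.58 [308. 200. 397. 296.] 350.0 254.0 4801 [0.614 0.042]
square_bottle 0.7 [231. 380. 259. 431.] 245.0 401.0 930 [ 0.244 -0.306]
square_bottle 0.64 [346. 261. 366. 279.] 357.0 271.0 204 [ 0.613 -0.023]
square_bottle 0.64 [211. 220. 250. 246.] 235.0 231.0 682 [0.311 0.219]
square_bottle 0.36 [322. 158. 343. 204.] 331.0 181.0 638 [0.647 0.342]
round_a 0.68 [359. 196. 383. 220.] 371.0 209.0 283 [0.73  0.192]
round_a 0.58 [312. 197. 336. 225.] 323.0 212.0 312 [0.584 0.22 ]
round_a 0.57 [304. 241. 328. 261.] 314.0 251.0 302 [0.517 0.079]
round_a 0.56 [382. 228. 404. 252.] 392.0 243.0 275 [0.744 0.045]
tray 0.63 [294. 342. 373. 434.] 335.0 384.0 2817 [ 0.458 -0.324]
jar 0.9 [309. 368. 337. 421.] 325.0 392.0 1140 [ 0.428 -0.337]
jar 0.34 [308. 200. 397. 295.] 349.0 253.0 4633 [0.613 0.045]
tip_box 0.58 [251. 167. 298. 209.] 274.0 186.0 1431 [0.466 0.372]
wash_bottle 0.69 [321. 154. 343. 204.] 331.0 180.0 691 [0.
[... 1068 characters left out ...]
12. 235. 328. 262.] 317.0 248.0 420 [0.514 0.005]
round_a 0.34 [166. 176. 215. 215.] 192.0 194.0 958 [0.639 0.298]
tray 0.72 [418. 234. 500. 323.] 457.0 274.0 3311 [ 0.458 -0.314]
tray 0.5 [263. 145. 290. 179.] 276.0 164.0 502 [0.715 0.105]
jar 0.75 [470. 274. 512. 307.] 491.0 289.0 958 [ 0.424 -0.39 ]
tip_box 0.6 [130. 237. 204. 301.] 166.0 269.0 2571 [0.462 0.35 ]
wash_bottle 0.56 [166. 178. 213. 211.] 192.0 194.0 999 [0.639 0.299]
beaker 0.72 [443. 127. 479. 162.] 461.0 144.0 985 [ 0.768 -0.332]
beaker 0.59 [441. 172. 478. 210.] 457.0 190.0 974 [ 0.656 -0.32 ]
beaker 0.57 [490. 168. 527. 203.] 506.0 184.0 994 [ 0.67  -0.435]
beaker 0.5 [324. 139. 350. 174.] 336.0 156.0 522 [ 0.736 -0.037]
```

View pics/top0.png

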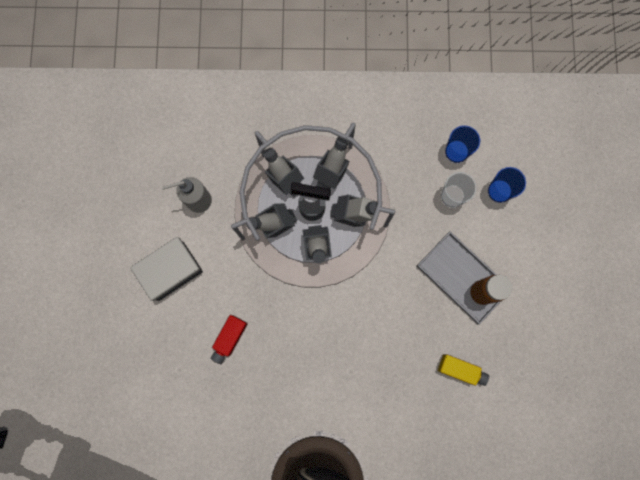

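View pics/side0.png

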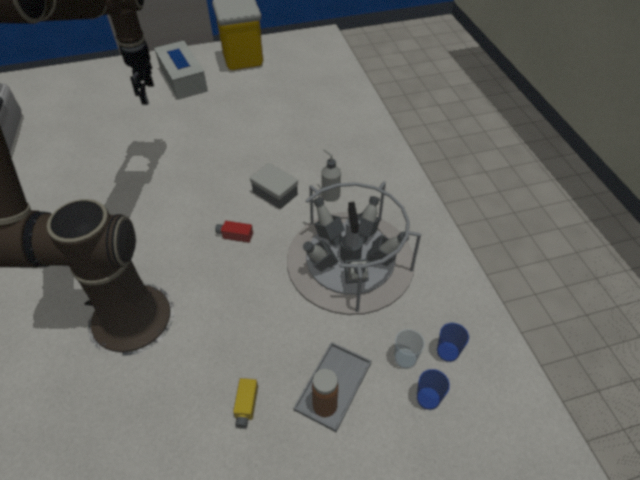

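Run:
```python
from h import *
a=cv2.imread('pics/top0.png')[110:300,222:412];b=cv2.imread('pics/side0.png')[170:320,280:430]
a=cv2.resize(a,(400,400),interpolation=cv2.INTER_CUBIC)
b=cv2.resize(b,(400,400),interpolation=cv2.INTER_CUBIC)
cv2.imwrite('pics/crop0.png',np.clip(np.hstack([a,b])*1.4,0,255).astype(np.uint8))
```

```text
(no output)
```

View pics/crop0.png

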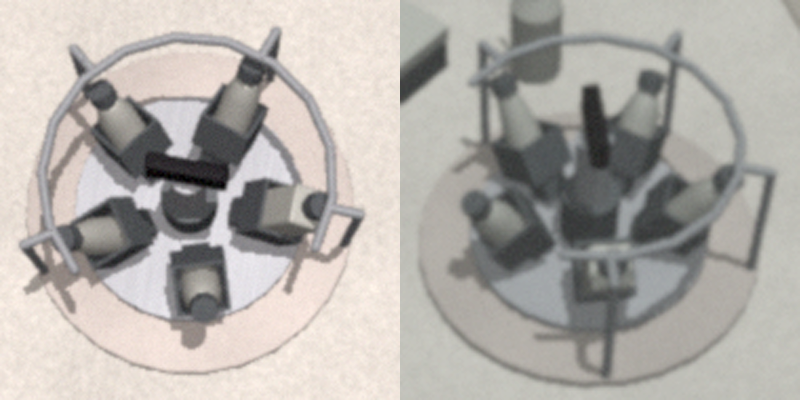

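Run:
```python
from h import *
from scipy.optimize import least_squares
T=cap('top');S=cap('side')
cr=lambda p:(222+p[0]*.475,110+p[1]*.475)
crs=lambda p:(280+(p[0]-400)*.375,170+p[1]*.375)
P=[onz(T,*cr(p),.163)[:2] for p in [(24,246),(72,48),(277,32),(361,213)]]  # left.. order
# angles of posts relative -x(stand): clockwise in world? use left(+y)=?
def res(q):
    r=[]
    for p,a in zip(P,[-72,-144,144,72]):
        b=q[2]+np.radians(a); r+=list(p-(q[:2]+.172*np.array([np.cos(b),np.sin(b)])))
    return r
s=least_squares(res,[.6,.02,np.pi]);q=s.x;print('stand',q[:2].round(4),'gapdir',np.degrees(q[2]),(np.array(s.fun)*1000).round(1))
Ps=[onz(S,*crs(p),.163)[:2] for p in [(483,45),(677,38),(774,174),(612,258)]]
print([((np.hypot(*(p-q[:2]))*1000).round(),(np.degrees(np.arctan2(*(p-q[:2])[::-1]))).round(1)) for p in Ps])
# disc
m=[m for m in finder.silhouettes('top','stand')][0]['mask'].astype(np.uint8)
c=max(cv2.findContours(m,0,1)[0],key=cv2.contourArea)[:,0]
W=np.array([onz(T,u,v,.012)[:2] for u,v in c]);W=W[abs(np.hypot(*(W-q[:2]).T)-.18)<.012]
d=least_squares(lambda x:np.hypot(*(W-x).T)-.18,q[:2]).x;print('disc',d.round(4),len(W))
for p in [(205,305),(68,247),(100,95),(250,68),(317,207)]:
    v=onz(T,*cr(p),.143)[:2]-q[:2];print('cap',(np.hypot(*v)*1000).round(),np.degrees(np.arctan2(v[1],v[0])).round(1))
for p in [(477,205),(503,84),(650,80),(725,178)]:
    v=onz(S,*crs(p),.143)[:2]-q[:2];print('capS',(np.hypot(*v)*1000).round(),np.degrees(np.arctan2(v[1],v[0])).round(1))
a,b=onz(T,*cr((147,163)),.201),onz(T,*cr((226,177)),.201)
print('bar',a,b,np.hypot(*(a-b)[:2]),np.degrees(np.arctan2(*(a-b)[:2][::-1])))
for C,px in ((T,[(450,233),(417,267),(479,322)]),(S,[(333,344),(370,361),(336,430),(295,408)])):
    print('tray',[onz(C,u,v,.018)[:2].round(3) for u,v in px])
print('jar lid',onz(T,496,288,.14).round(3), onz(S,325,376,.14).round(3), 'beaker',onz(T,457,190,.04).round(3),onz(S,408,348,.04).round(3))
o=sensors.get_obs();print(o['time_s'],o['tcp_pos'],Ro.from_rotvec(o['tool_rot']).as_matrix().round(3))
```

```text
stand [0.6034 0.0178] gapdir 186.05913678091383 [-1.   0.4  1.5  1.4 -1.  -1.   0.5 -0.7]
[(np.float64(169.0), np.float64(113.1)), (np.float64(169.0), np.float64(40.3)), (np.float64(178.0), np.float64(-30.2)), (np.float64(143.0), np.float64(-100.5))]
disc [0.6054 0.0182] 348
cap 125.0 -171.7
cap 135.0 120.1
cap 125.0 45.7
cap 132.0 -27.4
cap 130.0 -101.1
capS 128.0 -165.6
capS 128.0 116.2
capS 119.0 41.1
capS 133.0 -29.7
bar [0.60649462 0.0556998  0.201     ] [ 0.59367595 -0.01929485  0.201     ] 0.07608229734835328 80.30029805418307
tray [array([ 0.55 , -0.296]), array([ 0.471, -0.22 ]), array([ 0.349, -0.356])]
tray [array([ 0.48, -0.23]), array([ 0.553, -0.299]), array([ 0.426, -0.435]), array([ 0.351, -0.361])]
jar lid [ 0.415 -0.362  0.14 ] [ 0.422 -0.36   0.14 ] beaker [ 0.645 -0.31   0.04 ] [ 0.647 -0.302  0.04 ]
1.15 [0.14786656 0.60728196 0.23128309] [[-0.972  0.237  0.   ]
 [ 0.237  0.972  0.   ]
 [-0.     0.    -1.   ]]
```

Request:
{"op": "play_rows", "data": {"steps": [[-38,-31,-6,0],[-39,-31,-6,0],[-39,-31,-6,0],[-39,-31,-6,0],[-39,-31,-6,0]], "claw": 85, "squeeze": 60}}

```text
time_s: 1.78
tcp_pos: [0.3006, 0.4095, 0.2617]
tool_rot: [0.374, 3.119, 0.001]
ft_force: [0.6, 0.5, -0.2]
grip_width: 0.0849
grasp_force: 0.0
```

Request:
{"op": "play_rows", "data": {"steps": [[-39,-31,0,0],[-39,-31,0,0],[-39,-31,0,0],[-39,-31,0,0],[-39,-31,0,0]]}}

```text
time_s: 2.4
tcp_pos: [0.4535, 0.2127, 0.2616]
tool_rot: [0.374, 3.118, 0.001]
ft_force: [0.1, 0.4, -0.2]
grip_width: 0.0849
grasp_force: 0.0
```

Request:
{"op": "play_rows", "data": {"steps": [[-39,-31,0,0],[-39,-31,0,0],[-39,-31,0,0],[-39,-31,0,0],[-37,-31,0,0]]}}

```text
time_s: 3.02
tcp_pos: [0.6043, 0.0163, 0.2614]
tool_rot: [0.375, 3.119, 0.0]
ft_force: [0.8, -0.9, -0.0]
grip_width: 0.0849
grasp_force: 0.0
```

Request:
{"op": "play_rows", "data": {"steps": [[0,0,0,9.5],[0,0,0,9.5],[0,0,0,9.5],[0,0,0,9.5],[0,0,0,9.5]]}}

```text
time_s: 3.65
tcp_pos: [0.6034, 0.0177, 0.2613]
tool_rot: [1.606, 2.7, -0.0]
ft_force: [0.4, 0.2, -0.6]
grip_width: 0.0853
grasp_force: 0.0
```

Request:
{"op": "play_rows", "data": {"steps": [[0,0,0,9.5],[0,0,0,9.5],[0,0,0,9.5],[0,0,0,9.5],[0,0,0,0]]}}

```text
time_s: 4.28
tcp_pos: [0.6034, 0.0178, 0.2613]
tool_rot: [2.39, 2.039, 0.0]
ft_force: [-0.3, 0.5, -0.4]
grip_width: 0.0849
grasp_force: 0.0
```

Run:
```python
from h import *
c=cap('wrist');cv2.imwrite('pics/w1.png',c['pixels']);print(c['fovy'],c['cx'],c['cy'])
print(proj(c,[.6045,.018,.201]),proj(c,[.6045,.018,.165]))
for k in('hub','square_bottle','round_a'):
  for s in finder.silhouettes('wrist',k)[:5]: print(k,s['score'],s['box'])
o=sensors.get_obs();print(o['joint_positions'],o['tcp_pos'])
```

```text
65.70646984690485 320.9817417970085 234.82637611973118
[322.14622296 255.84539839] [321.97283221 236.26929817]
hub 0.6 [189.1, 72.1, 453.4, 325.8]
square_bottle 0.97 [19.0, 72.9, 97.7, 120.8]
square_bottle 0.76 [294.0, 297.6, 342.3, 380.1]
square_bottle 0.73 [131.9, 422.2, 155.8, 454.5]
round_a 0.93 [356.3, 68.4, 446.8, 144.7]
round_a 0.89 [403.9, 215.0, 485.7, 293.1]
round_a 0.87 [195.7, 61.7, 285.7, 140.5]
round_a 0.86 [162.8, 214.1, 238.5, 282.0]
[-4.26166249e-02  2.41425583e-01  1.65626750e+00 -4.86473753e-06
  1.24386071e+00  1.15992935e-01] [0.60337691 0.0178086  0.26130297]
```

View pics/w1.png

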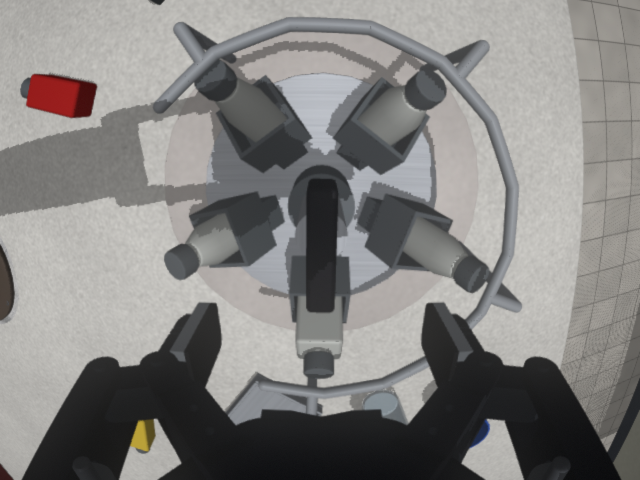

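Request:
{"op": "play_rows", "data": {"steps": [[0,0,25,0],[0,0,25,0],[0,0,20,0],[0,0,12,0],[0,0,9,0]]}}

```text
time_s: 5.1
tcp_pos: [0.6035, 0.0178, 0.1698]
tool_rot: [2.392, 2.037, 0.0]
ft_force: [0.2, -0.3, 0.1]
grip_width: 0.0851
grasp_force: 0.0
```

Request:
{"op": "play_rows", "data": {"steps": [[0,0,0,0],[0,0,0,0],[0,0,0,0],[0,0,0,0],[0,0,0,0]], "claw": 10, "squeeze": 40}}

```text
time_s: 5.72
tcp_pos: [0.6033, 0.0179, 0.1711]
tool_rot: [-2.392, -2.037, -0.0]
ft_force: [-2.8, 0.9, 5.3]
grip_width: 0.0176
grasp_force: 41.4
```

Request:
{"op": "play_rows", "data": {"steps": [[0,0,0,0],[0,0,0,0],[0,0,0,0],[0,0,0,0],[0,0,0,0]]}}

```text
time_s: 6.35
tcp_pos: [0.6033, 0.0179, 0.1711]
tool_rot: [-2.392, -2.037, 0.0]
ft_force: [-2.7, -0.0, 4.7]
grip_width: 0.0172
grasp_force: 41.6
```

Request:
{"op": "play_rows", "data": {"steps": [[0,0,0,2],[0,0,0,4],[0,0,0,5],[0,0,0,5],[0,0,0,5]]}}

```text
time_s: 6.98
tcp_pos: [0.603, 0.0179, 0.1711]
tool_rot: [-2.725, -1.563, 0.001]
ft_force: [-3.4, 0.8, 6.0]
grip_width: 0.0174
grasp_force: 41.7
```

Request:
{"op": "play_rows", "data": {"steps": [[0,0,0,5],[0,0,0,5],[0,0,0,5],[0,0,0,5],[0,0,0,5]]}}

```text
time_s: 7.6
tcp_pos: [0.6027, 0.0183, 0.1711]
tool_rot: [-2.998, -0.936, 0.002]
ft_force: [-4.5, 1.7, 6.9]
grip_width: 0.0175
grasp_force: 41.7
```

Request:
{"op": "play_rows", "data": {"steps": [[0,0,0,5],[0,0,0,5],[0,0,0,5],[0,0,0,5],[0,0,0,4]]}}

```text
time_s: 8.22
tcp_pos: [0.6026, 0.0186, 0.1711]
tool_rot: [-3.127, -0.293, 0.002]
ft_force: [-4.0, 3.0, 7.0]
grip_width: 0.0173
grasp_force: 41.8
```

Request:
{"op": "play_rows", "data": {"steps": [[0,0,0,3],[0,0,0,1.5],[0,0,0,0],[0,0,0,0],[0,0,0,0]]}}

```text
time_s: 8.85
tcp_pos: [0.6025, 0.0187, 0.1711]
tool_rot: [-3.135, -0.173, 0.003]
ft_force: [-5.4, 2.1, 7.4]
grip_width: 0.0172
grasp_force: 42.0
```

Request:
{"op": "play_rows", "data": {"steps": [[0,0,0,0],[0,0,0,0],[0,0,0,0],[0,0,0,0],[0,0,0,0]], "claw": 85}}

```text
time_s: 9.48
tcp_pos: [0.6034, 0.0177, 0.1702]
tool_rot: [3.137, 0.173, -0.0]
ft_force: [0.5, -1.2, -0.1]
grip_width: 0.0852
grasp_force: 0.0
```

Request:
{"op": "play_rows", "data": {"steps": [[0,0,-20,0],[0,0,-35,0],[0,0,-40,0],[0,0,-40,0],[0,0,0,0]]}}

```text
time_s: 10.1
tcp_pos: [0.6064, 0.0177, 0.312]
tool_rot: [3.136, 0.173, 0.018]
ft_force: [1.1, 0.1, -0.3]
grip_width: 0.085
grasp_force: 0.0
```

Run:
```python
from h import *
c=cap('wrist');w=c['pixels']
t=cap('top')['pixels'][110:300,222:412];t=cv2.resize(t,(480,480),interpolation=cv2.INTER_CUBIC)
cv2.imwrite('pics/w2.png',cv2.resize(np.hstack([w,t]),(800,343)))
o=sensors.get_obs();print(o['joint_positions'],o['tcp_pos'],Ro.from_rotvec(o['tool_rot']).as_matrix().round(3))
```

```text
[-4.25982307e-02  2.07733797e-01  1.60576552e+00 -3.02232431e-05
  1.32600527e+00  1.41792498e+00] [0.60360939 0.01780193 0.30658275] [[ 0.994  0.11   0.002]
 [ 0.11  -0.994 -0.   ]
 [ 0.002  0.    -1.   ]]
```

View pics/w2.png

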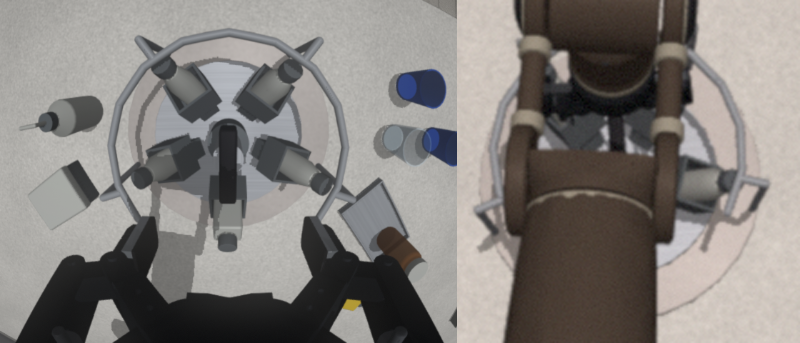

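Request:
{"op": "play_rows", "data": {"steps": [[-30,0,0,0],[-30,0,0,0],[-30,0,0,0],[-28,0,0,0],[0,0,0,0]]}}

```text
time_s: 10.82
tcp_pos: [0.4837, 0.0049, 0.3036]
tool_rot: [-3.136, -0.173, 0.005]
ft_force: [0.4, 0.0, -0.3]
grip_width: 0.0852
grasp_force: 0.0
```

Request:
{"op": "play_rows", "data": {"steps": [[0,0,30,0],[0,0,30,0],[0,0,30,0],[0,0,10,0],[0,0,0,0]]}}

```text
time_s: 11.45
tcp_pos: [0.486, 0.0049, 0.2044]
tool_rot: [-3.137, -0.173, 0.003]
ft_force: [-0.5, 1.4, 0.3]
grip_width: 0.0847
grasp_force: 0.0
```

Run:
```python
from h import *
c=cap('wrist');w=c['pixels'].copy()
o=sensors.get_obs();p=o['tcp_pos'];R=Ro.from_rotvec(o['tool_rot']).as_matrix();print(p,R.round(3))
d=np.array([np.cos(np.radians(186.3)),np.sin(np.radians(186.3)),0]);u=d*.5+np.array([0,0,.866]);e=np.array([-d[1],d[0],0])
O=np.array([.6034,.0178,.0538])+d*.084
n=d*.866-np.array([0,0,.5])
for h in(84,40):
    q=np.array([proj(c,O+u*h/1000+e*a+n*b) for a,b in((.021,.021),(-.021,.021),(-.021,-.021),(.021,-.021))]).astype(int)
    cv2.polylines(w,[q],True,(0,255,0) if h==84 else (0,0,255),1)
q=np.array([proj(c,O+u*.106+.014*(e*np.cos(a)+n*np.sin(a))) for a in np.arange(0,6.3,.3)]).astype(int);cv2.polylines(w,[q],True,(255,255,0),1)
cv2.imwrite('pics/w3.png',w)
```

```text
[0.48676326 0.00482667 0.20554288] [[ 0.994  0.11   0.   ]
 [ 0.11  -0.994 -0.   ]
 [ 0.     0.    -1.   ]]
```

View pics/w3.png

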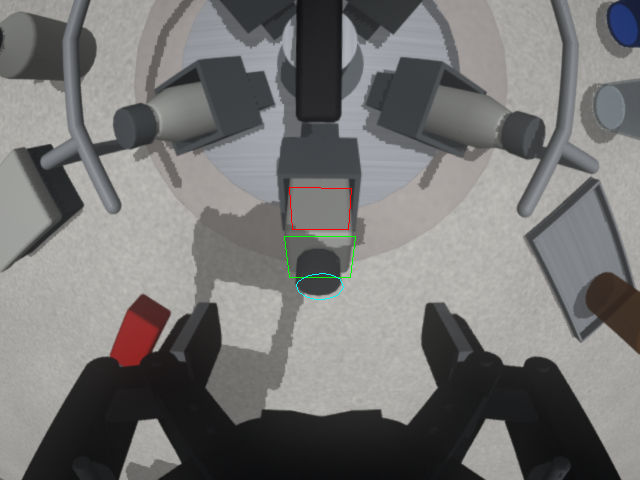

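Request:
{"op": "play_rows", "data": {"steps": [[0,0,30,0],[0,0,30,0],[0,0,30,0],[0,0,15,0],[0,0,10,0]]}}

```text
time_s: 12.12
tcp_pos: [0.4871, 0.0047, 0.0906]
tool_rot: [3.137, 0.173, 0.003]
ft_force: [0.2, -0.4, 0.5]
grip_width: 0.0849
grasp_force: 0.0
```

Request:
{"op": "play_rows", "data": {"steps": [[0,0,0,0],[0,0,0,0],[0,0,0,0],[0,0,0,0],[0,0,0,0]], "claw": 30, "squeeze": 25}}

```text
time_s: 12.75
tcp_pos: [0.4871, 0.0048, 0.0913]
tool_rot: [3.137, 0.173, 0.004]
ft_force: [-0.3, 0.2, 5.9]
grip_width: 0.0418
grasp_force: 33.0
```

Run:
```python
from h import *
o=sensors.get_obs();print(o['tcp_pos'],o['grip_width'],o['grasp_force'],o['ft_force'])
c=cap('wrist')['pixels'];s=cap('side')['pixels'][190:320,270:400]
cv2.imwrite('pics/w4.png',np.hstack([cv2.resize(c,(400,300)),cv2.resize(s,(300,300),interpolation=cv2.INTER_CUBIC)]))
```

```text
[0.4871328  0.00479896 0.09130403] 0.04181252860757637 33.037744760513306 [-0.3406512   0.22783791  5.85643781]
```

View pics/w4.png

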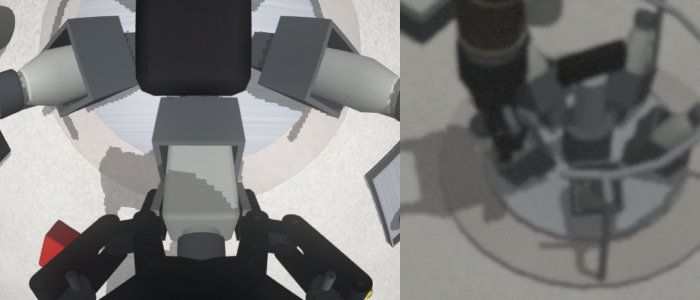

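Request:
{"op": "play_rows", "data": {"steps": [[-2,0,-3.5,0],[-4,0,-7,0],[-5,0,-8.7,0],[-4,0,-7,0],[0,0,0,0]], "squeeze": 20}}

```text
time_s: 13.48
tcp_pos: [0.4714, 0.0031, 0.1176]
tool_rot: [3.137, 0.173, 0.002]
ft_force: [2.4, 0.6, 2.5]
grip_width: 0.0414
grasp_force: 32.0
```

Request:
{"op": "play_rows", "data": {"steps": [[4,0,-3.5,0],[4,0,-4,0],[4,0,-3.5,0],[4,0,-3,0],[0,0,0,0]]}}

```text
time_s: 14.1
tcp_pos: [0.484, 0.0052, 0.1292]
tool_rot: [-3.136, -0.174, 0.013]
ft_force: [-5.2, 0.4, -0.5]
grip_width: 0.0417
grasp_force: 28.8
```

Run:
```python
from h import *
o=sensors.get_obs();print(o['tcp_pos'],o['grip_width'],o['grasp_force'],o['ft_force'])
c=cap('wrist')['pixels'];t=cap('top');s=cap('side')['pixels'][190:320,270:400]
cv2.imwrite('pics/w5.png',np.hstack([cv2.resize(c,(400,300)),cv2.resize(s,(300,300),interpolation=cv2.INTER_CUBIC)]))
```

```text
[0.48397535 0.005201   0.12918332] 0.041672379954558296 28.753083050251007 [-5.21849898  0.43349616 -0.5262086 ]
```

View pics/w5.png

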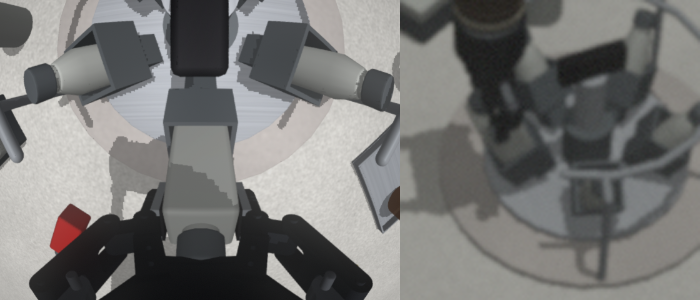

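Request:
{"op": "play_rows", "data": {"steps": [[4,0,-2.5,0],[4,0,-2,0],[3,0,-1.5,0],[2,0,-1,0],[0,0,0,0]]}}

```text
time_s: 14.88
tcp_pos: [0.4968, 0.0066, 0.1363]
tool_rot: [-3.136, -0.174, 0.013]
ft_force: [-6.2, -0.0, 0.4]
grip_width: 0.0417
grasp_force: 29.0
```

Run:
```python
from h import *
o=sensors.get_obs();print(o['tcp_pos'],o['grip_width'],o['grasp_force'],o['ft_force'])
c=cap('wrist')
cv2.imwrite('pics/w6.png',c['pixels'])
```

```text
[0.49684904 0.00660553 0.1362886 ] 0.04172180246608578 29.01296228170395 [-6.18340235e+00 -4.50851267e-03  3.91428124e-01]
```

View pics/w6.png

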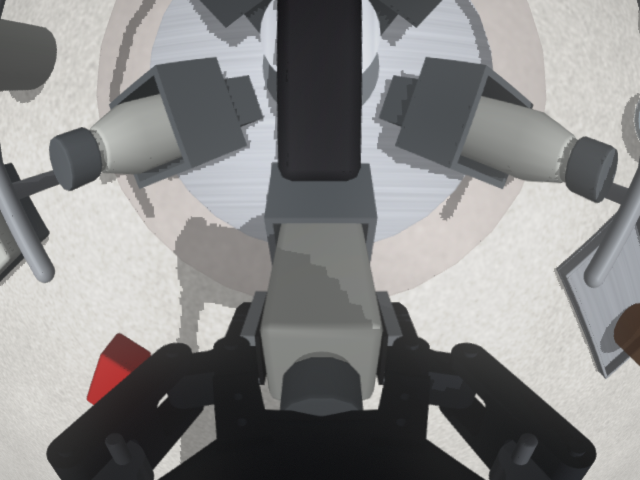

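```bash
cat > fit.py <<'E'
from h import *
from scipy.optimize import least_squares
def fit(c,o,px,x0=(.3,.066,0)):
    p=np.array(o['tcp_pos'])+[0,0,.019];R=Ro.from_rotvec(o['tool_rot']).as_matrix()
    d=-R[:,0];d[2]=0;e=np.array([-d[1],d[0],0]);z=np.array([0,0,1.])
    def pts(q):
        u=d*np.sin(q[0])+z*np.cos(q[0]);n=d*np.cos(q[0])-z*np.sin(q[0])
        b=p-u*q[1]-n*q[2]
        return [b+u*.084+e*a-n*.021 for a in(.021,-.021)]+[b+u*.084+e*a+n*.021 for a in(.021,-.021)]
    r=least_squares(lambda q:np.concatenate([proj(c,P)-k for P,k in zip(pts(q),px) if k is not None]),x0)
    return np.degrees(r.x[0]),r.x[1:]*1000,r.fun.round(1)
E
python3 - <<'E'
from fit import *
o=sensors.get_obs();c=cap('wrist')
a=((262,327),(383,327));b=((268,397),(375,397))
for px in([*a,*b],[a[1],a[0],b[1],b[0]]): print(fit(c,o,px))
E
```

```text
(np.float64(-38.595290174181294), array([8603379.75453979,   27596.36832952]), array([ 59.2,  35. , -61.8,  35. ,  53.2, -35. , -53.8, -35. ]))
(np.float64(11.384788799235789), array([70.13759222, -4.53096942]), array([-1.9, -0.1, -4.8, -0.4, -5. ,  0.5,  0.8,  0.2]))
```

Request:
{"op": "play_rows", "data": {"steps": [[4,0,-1.5,0],[4,0,-1,0],[3,0,-0.5,0],[0,0,0,0],[0,0,0,0]]}}

```text
time_s: 15.6
tcp_pos: [0.5084, 0.0078, 0.1398]
tool_rot: [-3.136, -0.174, 0.011]
ft_force: [-5.8, 0.2, 1.0]
grip_width: 0.042
grasp_force: 29.3
```

Request:
{"op": "play_rows", "data": {"steps": [[-2,0,-5,0],[-2,0,-15,0],[0,0,-25,0],[0,0,-30,0],[0,0,-30,0]]}}

```text
time_s: 16.23
tcp_pos: [0.5085, 0.007, 0.2485]
tool_rot: [3.136, 0.173, 0.008]
ft_force: [-0.4, 0.4, -1.8]
grip_width: 0.0421
grasp_force: 29.0
```

Request:
{"op": "play_rows", "data": {"steps": [[0,0,-20,0],[0,0,-5,0],[0,0,0,0],[0,0,0,0],[0,0,0,0]], "squeeze": 30}}

```text
time_s: 16.85
tcp_pos: [0.5063, 0.0071, 0.2694]
tool_rot: [-3.137, -0.173, 0.003]
ft_force: [0.2, -0.8, -1.4]
grip_width: 0.0416
grasp_force: 30.9
```

Run:
```python
from h import *
o=sensors.get_obs();print(o['tcp_pos'],o['grip_width'],o['grasp_force'],o['ft_force'],o['joint_positions'])
c=cap('wrist');t=cap('top')
cv2.imwrite('pics/w7.png',c['pixels'])
for s in finder.silhouettes('wrist','square_bottle')[:4]: print(s['score'],s['box'])
m=finder.silhouettes('top','tray')[0];print(m['score'],m['box'])
b=cv2.boxPoints(cv2.minAreaRect(cv2.findNonZero(m['mask'].astype(np.uint8))));print([onz(t,u,v,.018)[:2].round(3) for u,v in b])
```

```text
[0.50633498 0.00714765 0.26935931] 0.04163873677493379 30.872880220413208 [ 0.24292386 -0.78526216 -1.41211124] [-7.18762392e-02  4.27981407e-02  1.86616969e+00 -2.89823775e-05
  1.23463415e+00  1.38866461e+00]
0.64 [134.6, 285.3, 190.4, 356.6]
0.58 [257.8, 243.1, 381.7, 414.9]
0.43 [513.3, 372.8, 538.8, 391.6]
0.56 [418.3, 231.6, 497.5, 321.9]
[array([ 0.474, -0.218]), array([ 0.557, -0.296]), array([ 0.423, -0.433]), array([ 0.343, -0.354])]
```

View pics/w7.png

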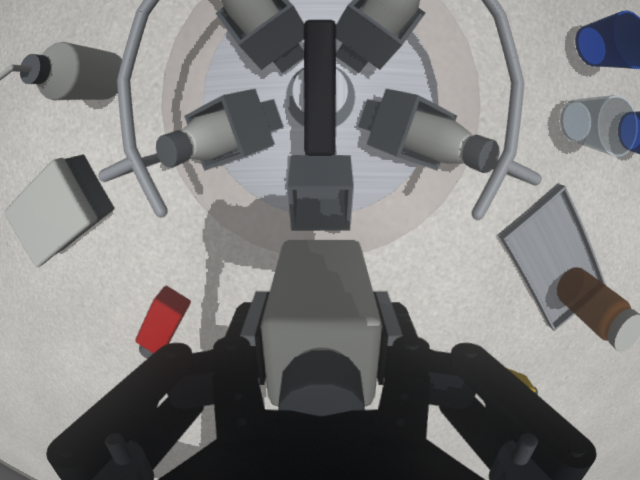

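Run:
```python
from fit import *
o=sensors.get_obs();c=cap('wrist')
print(fit(c,o,[(382,320),(261,320),(374,404),(269,404)]))
p=np.array(o['tcp_pos'])+[0,0,.019];R=Ro.from_rotvec(o['tool_rot']).as_matrix();d=-R[:,0];d[2]=0;z=np.array([0,0,1.])
for th in (0,5,10,15):
    a=np.radians(th);u=d*np.sin(a)+z*np.cos(a);n=d*np.cos(a)-z*np.sin(a);b=p-u*.068+n*.0045
    print(th,[proj(c,b+u*h-n*.021).round() for h in(0,.084)],proj(c,b+u*.084+n*.021).round())
# tray from all estimates
q=np.array([[.48,-.23],[.553,-.299],[.426,-.435],[.351,-.361]]);t=q.mean(0);x=(q[2]+q[3]-q[0]-q[1]);x/=np.hypot(*x)
print('tray',t,'xdir',x,np.degrees(np.arctan2(x[1],x[0])),'free',t-.045*x, np.hypot(*(q[0]-q[3])),np.hypot(*(q[0]-q[1])))
```

```text
(np.float64(1.8304829498776234), array([70.63274832, -6.60354628]), array([-1.9, -0. , -2.6, -0.2, -2.9,  0.2, -1.3,  0. ]))
0 [array([320., 237.]), array([319., 318.])] [319. 407.]
5 [array([320., 228.]), array([319., 323.])] [319. 405.]
10 [array([320., 218.]), array([319., 329.])] [319. 403.]
15 [array([320., 210.]), array([319., 335.])] [319. 400.]
tray [ 0.4525  -0.33125] xdir [-0.69208149 -0.72181937] -133.79510389101776 free [ 0.48364367 -0.29876813] 0.18385320231097416 0.1004489920307815
```

Request:
{"op": "play_rows", "data": {"steps": [[-3,20,0,0],[-6,34,0,0],[-6,36,0,0],[-6,36,0,0],[-6,36,0,0]]}}

```text
time_s: 17.73
tcp_pos: [0.4979, -0.158, 0.2705]
tool_rot: [3.137, 0.173, 0.0]
ft_force: [-0.1, -0.2, -1.4]
grip_width: 0.0416
grasp_force: 30.9
```

Request:
{"op": "play_rows", "data": {"steps": [[-6,36,0,0],[-6,36,0,0],[-6,34,0,0],[-5,20,0,0],[0,5,0,0]]}}

```text
time_s: 18.35
tcp_pos: [0.4892, -0.2903, 0.2702]
tool_rot: [-3.136, -0.171, 0.0]
ft_force: [0.9, 0.6, -1.5]
grip_width: 0.0417
grasp_force: 31.0
```

Request:
{"op": "play_rows", "data": {"steps": [[0,0,0,-8],[0,0,0,-8],[0,0,0,-8],[0,0,0,-8],[0,0,0,-8]]}}

```text
time_s: 18.98
tcp_pos: [0.4898, -0.2881, 0.2704]
tool_rot: [-2.884, -1.244, -0.001]
ft_force: [-1.0, -1.0, -1.2]
grip_width: 0.0413
grasp_force: 30.9
```

Request:
{"op": "play_rows", "data": {"steps": [[0,0,30,0],[0,0,30,0],[0,0,30,0],[0,0,30,0],[0,0,0,0]]}}

```text
time_s: 19.6
tcp_pos: [0.4875, -0.2868, 0.1477]
tool_rot: [-2.882, -1.235, 0.005]
ft_force: [-0.0, 0.3, -1.4]
grip_width: 0.0414
grasp_force: 30.9
```

Run:
```python
from h import *
o=sensors.get_obs();print(o['tcp_pos'],o['grip_width'],o['grasp_force'],o['ft_force'],Ro.from_rotvec(o['tool_rot']).as_matrix().round(3))
c=cap('wrist');s=cap('side')
for k in('square_bottle','jar','tray'):
  for S in (finder.silhouettes('side',k)[:3]): print(k,round(S['score'],2),np.round(S['box']))
t=np.array([.451,-.329]);X=np.array([-.692,-.722]);Y=np.array([.722,-.692])
for C in(c,s):
    w=C['pixels']
    for z in(.004,.018):
        q=np.array([proj(C,[*(t+a*X+b*Y),z]) for a,b in((.095,.055),(-.095,.055),(-.095,-.055),(.095,-.055))]).astype(int);cv2.polylines(w,[q],True,(0,255,0),1)
cv2.imwrite('pics/w8.png',np.hstack([cv2.resize(c['pixels'],(480,360)),cv2.resize(s['pixels'][300:450,260:394],(320,360))]))
```

```text
[ 0.48752924 -0.28684765  0.14765484] 0.04140379426523861 30.920991897583008 [-0.00709906  0.2791648  -1.44889298] [[ 0.69   0.724 -0.006]
 [ 0.724 -0.69   0.005]
 [-0.001 -0.007 -1.   ]]
square_bottle 0.9 [230. 378. 257. 429.]
square_bottle 0.86 [215. 221. 252. 247.]
square_bottle 0.72 [333. 323. 359. 356.]
jar 0.62 [310. 370. 338. 421.]
tray 0.95 [294. 340. 371. 433.]
tray 0.53 [305. 206. 396. 293.]
```

View pics/w8.png

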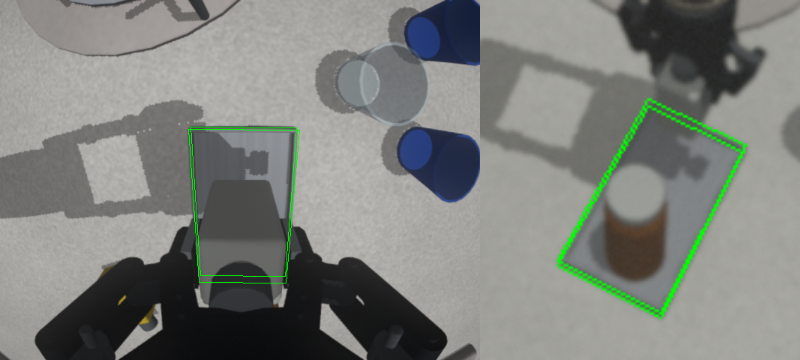

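Request:
{"op": "play_rows", "data": {"steps": [[0,0,25,0],[0,0,25,0],[0,0,20,0],[0,0,10,0],[0,0,0,0]]}}

```text
time_s: 20.48
tcp_pos: [0.4895, -0.2897, 0.0706]
tool_rot: [-2.888, -1.235, 0.0]
ft_force: [0.4, -0.9, -2.2]
grip_width: 0.0418
grasp_force: 31.1
```

Request:
{"op": "play_rows", "data": {"steps": [[0,0,2,0],[0,0,2,0],[0,0,2,0],[0,0,0,0],[0,0,0,0]]}}

```text
time_s: 21.1
tcp_pos: [0.4895, -0.2896, 0.0645]
tool_rot: [2.888, 1.236, 0.0]
ft_force: [0.1, -0.9, -1.5]
grip_width: 0.0417
grasp_force: 31.1
```

Request:
{"op": "play_rows", "data": {"steps": [[0,0,2,0],[0,0,2,0],[0,0,0,0],[0,0,0,0],[0,0,0,0]]}}

```text
time_s: 21.72
tcp_pos: [0.4896, -0.2896, 0.0605]
tool_rot: [2.888, 1.236, 0.0]
ft_force: [-0.1, 0.4, -1.4]
grip_width: 0.0414
grasp_force: 31.1
```

Request:
{"op": "play_rows", "data": {"steps": [[0,0,1.5,0],[0,0,1.5,0],[0,0,0,0],[0,0,0,0]]}}

```text
time_s: 22.22
tcp_pos: [0.4895, -0.2896, 0.0574]
tool_rot: [-2.888, -1.236, 0.0]
ft_force: [-0.1, 0.1, -2.3]
grip_width: 0.0417
grasp_force: 31.1
```

Request:
{"op": "play_rows", "data": {"steps": [[0,0,1.5,0],[0,0,0,0],[0,0,0,0]]}}

```text
time_s: 22.6
tcp_pos: [0.4895, -0.2896, 0.056]
tool_rot: [-2.888, -1.236, 0.0]
ft_force: [0.4, -0.5, -1.5]
grip_width: 0.0417
grasp_force: 31.1
```

Request:
{"op": "play_rows", "data": {"steps": [[0,0,1.5,0],[0,0,0,0],[0,0,0,0]]}}

```text
time_s: 22.98
tcp_pos: [0.4895, -0.2896, 0.0544]
tool_rot: [-2.888, -1.236, 0.0]
ft_force: [1.3, 0.5, -0.7]
grip_width: 0.0416
grasp_force: 31.1
```

Request:
{"op": "play_rows", "data": {"steps": [[0,0,1,0],[0,0,0,0],[0,0,0,0]]}}

```text
time_s: 23.35
tcp_pos: [0.4895, -0.2896, 0.0535]
tool_rot: [-2.888, -1.236, 0.0]
ft_force: [-0.7, 0.8, -1.4]
grip_width: 0.0418
grasp_force: 31.1
```

Request:
{"op": "play_rows", "data": {"steps": [[0,0,1,0],[0,0,0,0],[0,0,0,0]]}}

```text
time_s: 23.72
tcp_pos: [0.4895, -0.2896, 0.0525]
tool_rot: [-2.888, -1.235, -0.0]
ft_force: [-0.7, -0.2, -2.1]
grip_width: 0.0413
grasp_force: 31.1
```

Request:
{"op": "play_rows", "data": {"steps": [[0,0,1,0],[0,0,0,0],[0,0,0,0]]}}

```text
time_s: 24.1
tcp_pos: [0.4895, -0.2896, 0.0515]
tool_rot: [-2.888, -1.236, 0.0]
ft_force: [0.0, -0.7, -0.9]
grip_width: 0.0417
grasp_force: 31.1
```

Request:
{"op": "play_rows", "data": {"steps": [[0,0,1,0],[0,0,0,0],[0,0,0,0]]}}

```text
time_s: 24.48
tcp_pos: [0.4895, -0.2896, 0.0505]
tool_rot: [-2.888, -1.236, 0.0]
ft_force: [0.1, -0.3, -2.5]
grip_width: 0.0416
grasp_force: 31.1
```

Request:
{"op": "play_rows", "data": {"steps": [[0,0,1,0],[0,0,0,0],[0,0,0,0]]}}

```text
time_s: 24.85
tcp_pos: [0.4896, -0.2896, 0.0503]
tool_rot: [-2.888, -1.235, -0.0]
ft_force: [-1.1, 2.3, 6.4]
grip_width: 0.0418
grasp_force: 31.7
```

Request:
{"op": "play_rows", "data": {"steps": [[0,0,1,0],[0,0,0,0],[0,0,0,0]]}}

```text
time_s: 25.22
tcp_pos: [0.4897, -0.2896, 0.0502]
tool_rot: [-2.888, -1.235, 0.0]
ft_force: [-3.5, 3.5, 11.5]
grip_width: 0.0416
grasp_force: 32.6
```

Request:
{"op": "play_rows", "data": {"steps": [[0,0,1,0],[0,0,0,0],[0,0,0,0]]}}

```text
time_s: 25.6
tcp_pos: [0.4899, -0.2895, 0.0501]
tool_rot: [-2.888, -1.235, 0.0]
ft_force: [-4.1, 4.6, 16.7]
grip_width: 0.0417
grasp_force: 33.1
```

Request:
{"op": "play_rows", "data": {"steps": [[0,0,1,0],[0,0,0,0],[0,0,0,0]]}}

```text
time_s: 25.98
tcp_pos: [0.4901, -0.2893, 0.05]
tool_rot: [-2.888, -1.235, -0.0]
ft_force: [-5.6, 6.4, 20.3]
grip_width: 0.0417
grasp_force: 33.8
```

Request:
{"op": "play_rows", "data": {"steps": [[0,0,-3,0],[0,0,0,0],[0,0,0,0]]}}

```text
time_s: 26.35
tcp_pos: [0.4902, -0.29, 0.0501]
tool_rot: [2.888, 1.235, 0.001]
ft_force: [0.0, 1.1, 6.6]
grip_width: 0.0419
grasp_force: 31.9
```

Request:
{"op": "play_rows", "data": {"steps": [[0,0,0,0],[0,0,0,0],[0,0,0,0],[0,0,0,0],[0,0,0,0]], "claw": 60}}

```text
time_s: 26.98
tcp_pos: [0.4895, -0.2896, 0.0494]
tool_rot: [-2.888, -1.235, 0.0]
ft_force: [1.1, -0.1, 0.4]
grip_width: 0.0597
grasp_force: 0.0
```

Request:
{"op": "play_rows", "data": {"steps": [[0,0,0,0],[0,0,0,0],[0,0,-15,0],[0,0,-25,0],[0,0,-30,0]], "claw": 70}}

```text
time_s: 27.6
tcp_pos: [0.4893, -0.2895, 0.1207]
tool_rot: [-2.888, -1.235, 0.0]
ft_force: [0.2, -0.6, -0.3]
grip_width: 0.0697
grasp_force: 0.0
```

Request:
{"op": "play_rows", "data": {"steps": [[0,0,-40,0],[0,0,-40,0],[0,0,-30,0],[0,0,-20,0],[0,0,0,0]]}}

```text
time_s: 28.22
tcp_pos: [0.4909, -0.2905, 0.2528]
tool_rot: [2.884, 1.234, 0.005]
ft_force: [-0.6, -0.1, 0.2]
grip_width: 0.0702
grasp_force: 0.0
```

Request:
{"op": "play_rows", "data": {"steps": [[30,30,0,0],[30,30,0,0],[30,30,0,0],[0,0,0,0],[0,0,0,0]]}}

```text
time_s: 28.85
tcp_pos: [0.6155, -0.2862, 0.248]
tool_rot: [-2.886, -1.235, 0.004]
ft_force: [-1.0, -1.2, 0.1]
grip_width: 0.07
grasp_force: 0.0
```

Run:
```python
from h import *
o=sensors.get_obs();print(o['tcp_pos'],o['ft_force'],o['time_s'])
b=np.array([.4895,-.2896,0])-.006*np.array([.69,.724,0])
for n in('side','wrist','top'):
  c=cap(n);q=np.array([proj(c,b+[x,y,z]) for x in(-.021,.021) for y in(-.021,.021) for z in(.004,.088)]+[proj(c,b+[0,0,.11])]);print(n,q.min(0).round(),q.max(0).round())
  for k in('square_bottle','jar'):
    for S in (finder.silhouettes(n,k)[:5]): print(k,round(S['score'],2),np.round(S['box']))
```

```text
[ 0.61551801 -0.2862459   0.24799672] [-0.98074394 -1.24028656  0.12176583] 28.85
side [332. 343.] [355. 379.]
square_bottle 0.85 [230. 378. 259. 427.]
square_bottle 0.8 [214. 220. 253. 246.]
square_bottle 0.6 [335. 341. 356. 376.]
square_bottle 0.44 [316. 203. 333. 223.]
jar 0.8 [312. 371. 341. 418.]
wrist [198. 250.] [269. 335.]
square_bottle 0.91 [205. 258. 263. 325.]
square_bottle 0.59 [162. 414. 178. 420.]
jar 0.69 [229. 330. 275. 425.]
top [439. 247.] [466. 271.]
square_bottle 0.89 [209. 314. 247. 361.]
square_bottle 0.7 [479. 306. 499. 325.]
square_bottle 0.67 [454. 357. 487. 385.]
jar 0.87 [485. 274. 513. 305.]
```

```bash
python3 -c "
from rig import workorder
print(workorder.close_job())"
```

```text
the job is handed in; nothing more can be done
None
```

The square bottle went to the gap and out of its pocket, and now stands released in the free half of the tray; I handed the job in at about 29 s but got no verdict, it looked upright only by detection boxes matching the expected position, the other bottles and bystanders weren't re-measured at the end, and I viewed 11 pictures, one over the limit.

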